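Pin the food carrier's lid and raise its telescoping handle

TASK

Get the food carrier ready to lift: move the locking pin from its parking block down through the holes in the lid tongue and bracket until its knob rests on the tongue, and let go of it. Then squeeze the button in the carry handle's crossbar and, keeping it squeezed, pull the handle straight up past its first stop to its second, fully extended. Finish while still gripping it and holding it up there, without shoving the other vessels and utensils about.

Things in the scene. Friction and masses are not known exactly. Their poses are not given: they have to be found in the camera images.
- pin_head (a point): Centre of the black knob of the loose locking pin (about 50 g); z runs up the pin. Knob 22 mm in diameter, 35 mm tall; below it a 10 mm steel shaft, 55 mm long, tapered foot; 90 mm in all. The pin starts upright in the hole of the grey parking block, its foot 6 mm above the table, 66 mm of it standing out. This point is 72.5 mm above the foot.
- pin_collar (a point): Point on the pin's axis at the underside of its knob, 17.5 mm below the knob's centre and 55 mm above the foot; z up the pin. It rests on the lid tongue when the pin is fully home.
- pin_tip (a point): The foot (lower end) of the locking pin, on its axis; z up the pin.
- block: Grey plastic parking block, 60 x 60 x 30 mm, fixed to the table; origin at the centre of its underside. The pin's hole is in the middle of its top, 13 mm wide and 24 mm deep.
- eye (a point): Centre of the 13 mm hole at the upper face of the lid tongue, 124 mm above the table, on a round two-tier steel tin 150 mm wide, lid top at 134 mm, too heavy to move. x points away from the tin's axis, 105 mm back; z up. The tongue is 40 mm wide and 6 mm thick; a bracket like it, with an equal hole in line, has its top 23 mm lower. Free space beneath.
- bar (a point): Centre of the handle's straight black crossbar over the lid: 200 mm long along y, 22 mm thick along x, 22 mm high; x points to the button and the lid tongue. Centre 190 mm above the table when down (45 mm free under the bar), 300 mm fully up. Moves only straight up and down; takes about 5 N to the first stop, 9 N to the second. Nothing locks it there: it sinks if let go.
- button_face (a point): Middle of the outer face of the steel button in the middle of the crossbar's +x side: 44 mm long, 14 mm high, 7 mm proud of the bar, sprung (2 to 6 N), pressed towards the bar. Closing the gripper across bar and button (29 mm, 24 mm pressed) squeezes it in. Unpressed, the handle is locked down; let out on the way, it catches at the first stop.
- button (a joint): How far the button is pressed, 0 out to 0.005 m fully in; the lock opens beyond about 0.0035 m.
- handle (a joint): Extension of the upper telescope section with the crossbar, 0 down to 0.055 m. It comes out first; its end is the first stop.
- middle (a joint): Extension of the middle telescope section, which carries the upper one, 0 down to 0.055 m. It comes out second; with both out the handle stands 0.110 m up, at the second stop.
- jar: Loose glass jar with a steel lid, 56 mm wide, 80 mm tall, bystander; origin at the centre of its underside.
- cup: Loose steel cup, 60 mm wide, 65 mm tall, bystander; origin at the centre of its underside.
- short_tin: Loose flat steel tin with a clear lid, 120 mm wide, 58 mm tall, bystander; origin at the centre of its underside.
- bowl: Loose steel bowl, 120 mm wide, 50 mm tall, bystander; origin at the centre of its underside.
- ladle: Loose steel serving spoon, 240 mm long, lying flat, bystander; its length along its x axis.
- mug: Loose white mug, 80 mm wide, 85 mm tall, bystander; origin at the centre of its underside.
- spatula: Loose spatula, 260 mm long, lying flat, bystander; its length along its x axis.
Things that resemble listed ones, but are neither listed nor needed, are in the scene too. What is shaped like the part that bears eye but brown or turquoise is not meant.

How it is judged:
On the way, in this order (a step that is already met when the one before it is completed fails the run):
1. the pin is fully home through the lid tongue and bracket and let go, the handle still down (z of pin_collar in the frame of eye between -0.004 and 0.004 m and horizontal distance between pin_collar and eye below 0.005 m and angle between pin_tip's own z axis and vertical below 0.12 rad and value of joint each of handle, middle below 0.01 m and contact force between the fingers and pin below 0.1 N), for 0.2 s.
2. the button is squeezed in while the handle is still down (value of joint button above 0.003 m and value of joint handle below 0.02 m and value of joint middle below 0.01 m), for 0.05 s.
3. the handle is up at its second stop (value of joint each of middle, handle above 0.05 m), for 0.2 s.
At the end, for the whole second after the job is handed in: Both telescope sections out to within 5 mm of their ends; fingers hold the crossbar (over 2 N), button in over 3 mm; pin stands in the tongue's hole, knob within 4 mm of the tongue, centred within 5 mm, tilt under 0.12 rad (all of step 3 and z of pin_collar in the frame of eye between -0.004 and 0.004 m and horizontal distance between pin_collar and eye below 0.005 m and angle between pin_tip's own z axis and vertical below 0.12 rad and contact force between the fingers and handle above 2 N and value of joint button above 0.003 m); the arm keeps its last pose, push and grip.
It fails at once if a bystander (jar, cup, flat tin, bowl, serving spoon, mug or spatula) is shoved more than 40 mm (distance of any of jar, cup, short_tin, bowl, ladle, mug, spatula from where it was at the start of the episode above 0.04 m).
It also fails if it takes over 62 s, if anything falls off the work surface, if the arm or the gripper's body presses on something with over 40 N, if the wrist force passes 120 N, or if a joint passes its speed limit or range.

ROBOT

A 6-joint arm with a two-finger parallel gripper is mounted at the origin on the work surface. World frame = base frame: x ahead of the robot, y to its left, z up, the work surface at z = 0. Lengths are in m, angles in rad, forces in N, time in s.
With the tool pointing down it reaches from about 0.3 to 0.75 m from the base axis. Payload 8.5 kg.
Tool frame: the origin (TCP) lies at the very end of the fingers, on their centre line; the grasp point (between the pads) lies 19 mm behind it; z points along the fingers, y is the line along which they close (so a half turn about z gives the same grasp; the last joint's range is limited). The gripper opens to 88 mm and grips with 3 to 60 N. Pads are 18 mm wide; open, the fingers measure 123 mm over their backs; the gripper's body (75 mm by 187 mm) begins 45 mm behind the grasp point.
Start: joints at [-1.43, 0.381, 1.297, -0, 1.464, -0.215], TCP at [0.192, -0.516, 0.239] pointing down, gripper open.
Joint ranges: [-3.11, 3.11], [-0.89, 2.33], [0.22, 2.48], [-1.42, 4.56], [0.17, 2.85], [-2.88, 2.88]. Speed limits (rad/s): [2.39, 2.39, 3.14, 3.14, 3.14, 3.14].

INTERFACE

Orientations are given as [roll, pitch, yaw] about the fixed x, y, z axes, in that order (R = Rz(yaw) Ry(pitch) Rx(roll)).
In Python, from bench import bot, eyes, find_in, regions_of gives the robot as it stands. The module is installed in compiled form; this text tells all that it offers.
- The arm moves only by the shell command python3 -m creep 'ROWS' [OPENING]. ROWS is JSON, a list of rows, each an object with "dp": the shift along the world's x, y, z in m, a list of three; "twist": the turn about the world's z in degrees. In form: [{"dp": [tx, ty, tz], "twist": twist}, ...]. A call has 1 to 8 rows; each row is the pose to reach, as a shift and turn from the pose commanded when the call began; what a row does not reach only later rows make up. A row lasts 1/12 s, in which the tool goes at most 41.7 mm and 7.16 degrees, less where a joint would pass 70% of its speed; a pose out of reach is approached as far as the arm can. A call with a gripper value outside its range is refused whole. OPENING is the closure, from 0 (fully open) to 1 (shut), set as the call begins (- or left out, the last holds). The fingers move at their own pace and stop on an object; the grip force is fixed at half the most. Time passes only in rows, so rows that repeat a pose let the fingers close. It gives the time, the measured TCP pose, the force, the opening and the grip force at its end, in the units of the state.
- bot.state(): the state, without advancing time (a new reading comes with each control period).
- eyes.grab_frame(name): name is "scene" or "top" or "wrist"; returns a dict with "pixels" (480x640x3 uint8, red, green, blue), "depth" (480x640 float32, m along the optical axis (not along the pixel's ray), 0 where there is no reading), "intrinsics" (3x3 intrinsics, pixels), "rvec" (rotation vector, rad) and "tvec" (3), from world to camera coordinates, as OpenCV has them. Camera axes: x right, y down, z forward; pixel columns grow to the right and rows downward; lengths in m; the calibration is good to about 2 mm. A picture is of the moment at which its call begins.
- bot.close_job(): hands the job in; it is judged then, once.
Trained networks look in a picture, given as the dict that the camera call returned (one of the last four; its "shot" number tells which), for a name from the list of things; names that differ only in an ending like _2 or _b are one class to them, and where a whole thing is asked for, a point or a joint stands for the part that bears it (a point fixed in the world has none). Each returns a list of dicts, best first, with "p" (0 to 1); they miss things now and then, are a little off and sometimes report something else, mostly with a low value. They report only what shows in the picture. A call takes as long as a camera call. They do not tell look-alikes from the thing itself.
- find_in(picture, query): "rect" ([left, top, width, height] in pixels, round what is visible of it).
- regions_of(picture, query): "pixels" (480x640 bool, what is visible of it) and "rect" ([left, top, width, height] in pixels, round what is visible of it).
The state is a dict: "t": time; "joint_positions": joint angles; "dq": joint speeds; "joint_efforts": joint torques, N m; "eef_pos": TCP position; "eef_rot": TCP orientation; "contact_force": force on the tool from outside, world axes, zero at the start; "ft_torque": the same for the moment, N m; "width": finger opening in m; "grasp_force": force on a finger pad.
Only numpy, scipy, OpenCV 4.12 (cv2) and the standard library are available. Lean on these libraries where they do the work, as an engineer would, in place of code of your own. Each camera call takes 0.05 s, during which the arm holds its last target. There are 200 camera calls.

## Working session

There is one attempt and no reset: what is moved stays moved. The work goes in short steps, Python scripts to look and compute and a shell command to move; the robot and the scene stay as the last step left them, time stands still between calls to the robot, and variables do not carry over. Pictures are saved under pics/ and viewed, at most 10 in all, crops included, and the job is handed in when it is done.

```bash
mkdir -p pics
cat > h.py <<'E'
import numpy as np, cv2
from bench import bot, eyes, find_in, regions_of
def w(f,u,v,d=None):
    R=cv2.Rodrigues(np.array(f["rvec"],float))[0];K=np.array(f["intrinsics"]);t=np.array(f["tvec"],float).ravel()
    if d is None:d=f["depth"][np.int32(v),np.int32(u)]
    c=np.stack([(u-K[0,2])/K[0,0]*d,(v-K[1,2])/K[1,1]*d,d+0*u],-1)
    return (c-t)@R
def cloud(f):
    v,u=np.mgrid[:480,:640].astype(float)
    return w(f,u,v,f["depth"])
def proj(f,p):
    return cv2.projectPoints(np.array(p,float).reshape(-1,3),np.array(f["rvec"],float),np.array(f["tvec"],float),np.array(f["intrinsics"],float),None)[0].reshape(-1,2)
def save(f,name,box=None,s=1):
    im=f["pixels"][:,:,::-1]
    if box: x,y,a,b=box; im=im[y:y+b,x:x+a]
    cv2.imwrite("pics/"+name,cv2.resize(im,None,fx=s,fy=s,interpolation=cv2.INTER_CUBIC))
E
python3 - <<'E'
from h import *
for n in("top","scene"):
    f=eyes.grab_frame(n);save(f,n+"0.png");P=cloud(f)
    for q in("pin_head","block","bar","button_face","eye","jar","cup","short_tin","bowl","ladle","mug","spatula"):
        for r in regions_of(f,q)[:3]:
            m=r["pixels"]&(f["depth"]>0)
            if m.sum():print(n,q,round(r["p"],2),r["rect"],np.round(np.median(P[m],0),3),np.round(P[m].max(0),3))
E
```

```text
top pin_head 0.59 [198.9, 242.2, 6.7, 10.1] [0.482 0.23  0.093] [0.493 0.243 0.104]
top pin_head 0.47 [421.7, 193.3, 26.1, 89.6] [ 0.575 -0.434  0.004] [ 0.645 -0.406  0.03 ]
top block 0.63 [187.5, 239.1, 30.6, 23.9] [0.48  0.226 0.028] [0.522 0.265 0.096]
top block 0.36 [363.5, 235.0, 10.7, 3.9] [ 0.495 -0.235  0.198] [ 0.498 -0.226  0.202]
top block 0.25 [331.5, 228.2, 78.7, 24.3] [ 0.48  -0.239  0.2  ] [ 0.513 -0.142  0.212]
top bar 0.73 [330.0, 229.4, 79.6, 23.9] [ 0.48  -0.244  0.2  ] [ 0.509 -0.142  0.212]
top bar 0.68 [499.7, 287.5, 84.6, 13.5] [ 0.336 -0.669  0.2  ] [ 0.354 -0.563  0.21 ]
top bar 0.33 [359.6, 234.2, 16.9, 5.6] [ 0.495 -0.237  0.195] [ 0.512 -0.221  0.202]
top button_face 0.45 [535.1, 291.0, 11.2, 0.0] [ 0.351 -0.668  0.197] [ 0.354 -0.648  0.202]
top eye 0.97 [479.4, 249.7, 104.0, 76.0] [ 0.337 -0.651  0.129] [ 0.472 -0.563  0.21 ]
top eye 0.92 [382.5, 300.9, 64.4, 63.1] [ 0.232 -0.339  0.131] [ 0.334 -0.222  0.653]
top eye 0.87 [332.3, 201.3, 75.1, 74.0] [ 0.477 -0.24   0.13 ] [ 0.604 -0.14   0.212]
top jar 0.76 [271.4, 239.2, 17.6, 20.2] [ 0.477 -0.001  0.0
[... 1306 characters left out ...]
1 0.088]
scene jar 0.6 [253.0, 173.9, 52.3, 51.9] [ 0.49  -0.228  0.199] [ 0.515 -0.137  0.211]
scene cup 0.8 [318.8, 291.8, 22.7, 29.5] [ 0.587 -0.003  0.031] [0.625 0.029 0.071]
scene short_tin 0.77 [362.7, 369.1, 53.1, 59.5] [0.724 0.257 0.057] [0.779 0.316 0.066]
scene bowl 0.72 [318.5, 291.2, 21.2, 28.4] [ 0.585 -0.005  0.034] [0.625 0.029 0.071]
scene bowl 0.64 [205.4, 270.7, 43.4, 37.6] [ 0.703 -0.253  0.021] [ 0.772 -0.18   0.059]
scene ladle 0.67 [253.6, 335.2, 78.8, 58.6] [0.769 0.048 0.013] [0.795 0.124 0.028]
scene mug 0.94 [460.7, 369.4, 43.7, 53.4] [0.573 0.432 0.037] [0.621 0.498 0.092]
scene spatula 0.63 [181.4, 181.6, 73.0, 62.6] [ 0.58  -0.435  0.005] [ 0.645 -0.404  0.026]
```

View pics/top0.png

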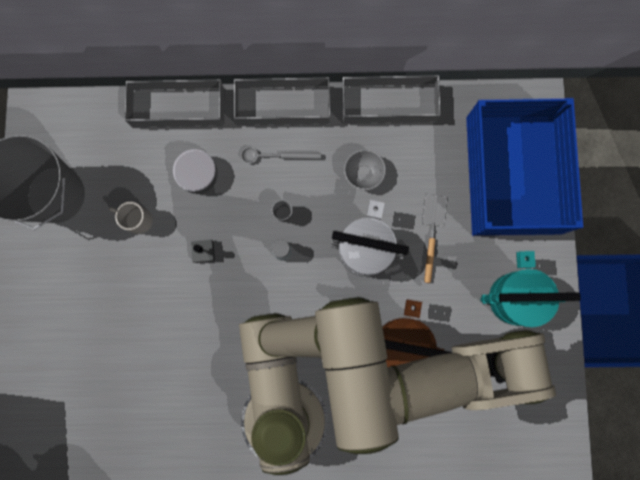

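View pics/scene0.png

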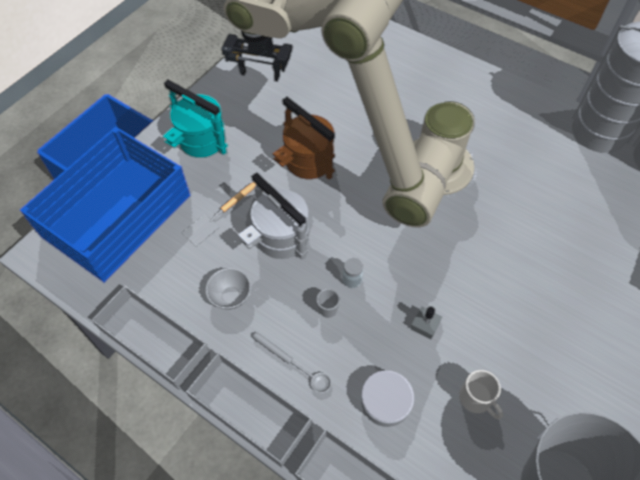

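Three carriers are in the top view: steel (370,245), brown (405,335) and turquoise (525,295). Steel fits: it has the plain grey tongue at (376,208), while the brown and turquoise ones are excluded. The block is at (203,250), and its black pin knob is the only one. I'll confirm with one crop and measure.

```bash
cat > m.py <<'E'
from h import *
for n in("top","scene"):
    f=eyes.grab_frame(n);P=cloud(f);im=f["pixels"].astype(int)
    ok=f["depth"]>0
    def pts(c,r,z0,z1,extra=True):
        m=ok&(np.hypot(P[...,0]-c[0],P[...,1]-c[1])<r)&(P[...,2]>z0)&(P[...,2]<z1)&extra
        return P[m]
    def rect(p): return cv2.minAreaRect((p[:,:2]*1000).astype(np.float32)) if len(p)>3 else None
    print(n,"block",rect(pts((.485,.228),.06,.024,.036)))
    k=pts((.485,.228),.06,.05,.11);print("knob",len(k),k.mean(0),k.min(0),k.max(0))
    kt=pts((.485,.228),.06,.09,.11);print("knobtop",len(kt),kt.mean(0))
    b=pts((.48,-.24),.12,.194,.21);print("bar",rect(b),b.mean(0))
    l=pts((.48,-.24),.13,.128,.142);print("lid",rect(l),cv2.minEnclosingCircle((l[:,:2]*1000).astype(np.float32)))
    for c in [(.6,-.245)]:
        t=pts(c,.05,.112,.134);print("tongue",rect(t),len(t),t.mean(0))
f=eyes.grab_frame("top");a=f["pixels"]
A=cv2.resize(a[190:290,320:420],(500,500),interpolation=2);B=cv2.resize(a[230:270,185:225],(280,280),interpolation=2)
o=np.zeros((500,780,3),np.uint8);o[:,:500]=A;o[:280,500:]=B
cv2.imwrite("pics/crop1.png",o[:,:,::-1])
E
python3 m.py
```

```text
top block ((483.79217529296875, 232.4679718017578), (60.54146957397461, 61.969356536865234), 5.38162088394165)
knob 69 [0.48232865 0.23069002 0.08955111] [0.47335948 0.2219161  0.06305848] [0.49306106 0.24270253 0.10166996]
knobtop 49 [0.48299936 0.23237864 0.09500039]
bar ((483.26617431640625, -239.81472778320312), (199.4154510498047, 29.489078521728516), 76.94012451171875) [ 0.48052787 -0.23899966  0.19997997]
lid ((493.3443908691406, -236.90426635742188), (176.24403381347656, 160.88075256347656), 28.9324951171875) ((503.4203186035156, -244.00616455078125), 99.80565643310547)
tongue ((575.3980712890625, -257.1899108886719), (46.09418487548828, 61.21836471557617), 69.77679443359375) 249 [ 0.57757578 -0.2591859   0.12316895]
scene block ((484.7276306152344, 232.66366577148438), (64.4128646850586, 59.91133499145508), 5.361682891845703)
knob 107 [0.48800443 0.2335729  0.08758691] [0.47584319 0.22252914 0.05922324] [0.49871923 0.2440505  0.10190437]
knobtop 64 [0.48525591 0.23284192 0.09494398]
bar ((485.7840881347656, -239.01126098632812), (202.4769744873047, 31.788589477539062), 77.62077331542969) [ 0.48520557 -0.23546641  0.20040853]
lid ((496.4600524902344, -245.1066436767578), (159.75698852539062, 178.70249938964844), 41.77252960205078) ((507.9205627441406, -239.64280700683594), 99.79783630371094)
tongue ((575.8049926757812, -256.9671325683594), (47.30821990966797, 66.87327575683594), 63.0074462890625) 281 [ 0.5778437  -0.25687184  0.12332222]
```

View pics/crop1.png

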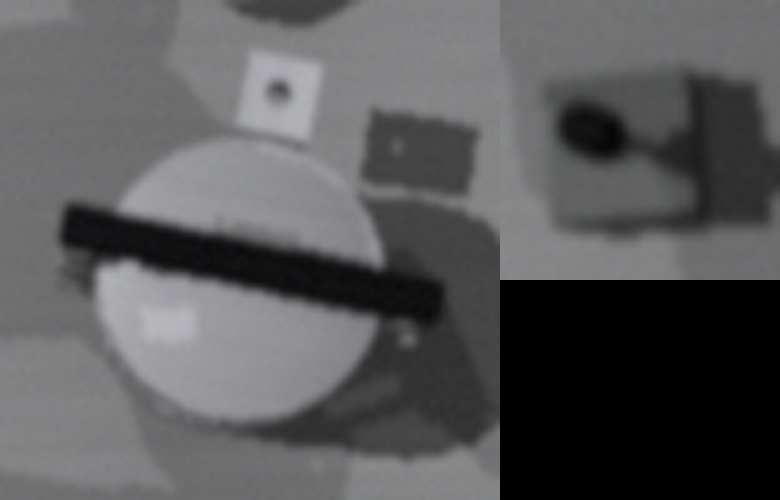

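The crop shows the steel tongue hole at top-view pixel (375.6,208.4) and the pin standing in the grey block, knob at about (199,247). Carrier yaw comes out at about -13°, bar centre about (0.483,-0.239), eye about (0.585,-0.262) and pin about (0.484,0.2325). Setting out.

```bash
python3 -c "
from h import *;s=bot.state();print(s['eef_pos'],s['eef_rot'],s['width'],s['contact_force'])
f=eyes.grab_frame('top');
K=np.array(f['intrinsics'])
R=cv2.Rodrigues(np.array(f['rvec'],float))[0];c=-R.T@np.array(f['tvec'],float).ravel()
q=w(f,np.array([375.6]),np.array([208.4]),np.array([1.]))[0];d=q-c;print(c+d*(.124-c[2])/d[2])"
python3 -m creep '[{"dp":[0.01,0.03,0.02],"twist":0},{"dp":[0.03,0.05,0.05],"twist":0},{"dp":[0.04,0.09,0.06],"twist":0},{"dp":[0.055,0.13,0.06],"twist":0},{"dp":[0.07,0.17,0.06],"twist":0},{"dp":[0.085,0.21,0.06],"twist":0},{"dp":[0.1,0.25,0.06],"twist":0},{"dp":[0.11,0.28,0.06],"twist":0}]' 0
```

```text
[ 0.19157859 -0.51552667  0.23874614] [-3.14156352e+00  2.68399352e-05  3.55823992e-01] 0.08816422813899118 [-0.33160845  0.70423441 -0.7999161 ]
[ 0.58035052 -0.26245983  0.124     ]
t: 2.17
eef_pos: [0.3018, -0.2332, 0.2989]
eef_rot: [3.141, -0.0, 0.356]
contact_force: [0.3, -0.3, 0.2]
width: 0.0882
grasp_force: 0.0
```

```bash
python3 -m creep '[{"dp":[0.012,0.035,0],"twist":-5},{"dp":[0.025,0.075,0],"twist":-10},{"dp":[0.04,0.115,0],"twist":-15},{"dp":[0.055,0.155,0],"twist":-20},{"dp":[0.07,0.19,0],"twist":-25},{"dp":[0.085,0.225,0],"twist":-30},{"dp":[0.095,0.26,0],"twist":-33.4},{"dp":[0.105,0.295,0],"twist":-33.4}]'
python3 -m creep '[{"dp":[0.01,0.03,0],"twist":0},{"dp":[0.02,0.06,0],"twist":0},{"dp":[0.03,0.09,-0.02],"twist":0},{"dp":[0.045,0.12,-0.05],"twist":0},{"dp":[0.06,0.14,-0.08],"twist":0},{"dp":[0.07,0.16,-0.11],"twist":0},{"dp":[0.077,0.17,-0.12],"twist":0},{"dp":[0.077,0.17,-0.12],"twist":0}]'
python3 -m creep '[{"dp":[0,0,0],"twist":0},{"dp":[0,0,0],"twist":0}]'
cat > pin.py <<'E'
from h import *
import sys
s=bot.state();print(s['eef_pos'],s['eef_rot'])
f=eyes.grab_frame("wrist");save(f,sys.argv[1]);P=cloud(f);ok=f["depth"]>0
m=ok&(np.hypot(P[...,0]-.484,P[...,1]-.2325)<.06)
t=P[m&(P[...,2]>.085)&(P[...,2]<.105)];print("top",len(t),t.mean(0),t.min(0),t.max(0)) if len(t) else 0
b=P[m&(P[...,2]>.022)&(P[...,2]<.036)];print(len(b),cv2.minAreaRect((b[:,:2]*1000).astype(np.float32)) if len(b)>5 else 0)
E
python3 pin.py w1.png
```

```text
t: 2.83
eef_pos: [0.4036, 0.0501, 0.299]
eef_rot: [3.142, -0.001, -0.232]
contact_force: [0.5, -1.8, 0.7]
width: 0.0879
grasp_force: 0.0
t: 3.5
eef_pos: [0.4799, 0.2196, 0.1758]
eef_rot: [3.14, 0.005, -0.225]
contact_force: [-0.7, -0.1, -0.4]
width: 0.0876
grasp_force: 0.0
t: 3.67
eef_pos: [0.4805, 0.2178, 0.18]
eef_rot: [-3.141, -0.002, -0.227]
contact_force: [1.0, 0.2, 1.3]
width: 0.0877
grasp_force: 0.0
[0.48045419 0.2177895  0.18000112] [-3.14097453e+00 -1.76993328e-03 -2.27469254e-01]
top 1219 [0.48443591 0.23509407 0.09413229] [0.47210107 0.22470333 0.08508527] [0.49428033 0.24618811 0.09740698]
5492 ((482.95849609375, 235.79698181152344), (60.66064453125, 60.38810729980469), 4.890699863433838)
```

```bash
python3 -m creep '[{"dp":[0.0035,0.0165,0],"twist":0},{"dp":[0.0035,0.0165,-0.02],"twist":0},{"dp":[0.0035,0.0165,-0.045],"twist":0},{"dp":[0.0035,0.0165,-0.07],"twist":0},{"dp":[0.0035,0.0165,-0.09],"twist":0},{"dp":[0.0035,0.0165,-0.105],"twist":0},{"dp":[0.0035,0.0165,-0.112],"twist":0},{"dp":[0.0035,0.0165,-0.112],"twist":0}]'
python3 -m creep '[{"dp":[0,0,0],"twist":0},{"dp":[0,0,0],"twist":0},{"dp":[0,0,0],"twist":0},{"dp":[0,0,0],"twist":0},{"dp":[0,0,0],"twist":0},{"dp":[0,0,0],"twist":0},{"dp":[0,0,0],"twist":0},{"dp":[0,0,0],"twist":0}]' 0.85
python3 -m creep '[{"dp":[0,0,0],"twist":0},{"dp":[0,0,0],"twist":0},{"dp":[0,0,0],"twist":0},{"dp":[0,0,0],"twist":0},{"dp":[0,0,0],"twist":0},{"dp":[0,0,0],"twist":0}]'
```

```text
t: 4.38
eef_pos: [0.4836, 0.2341, 0.0667]
eef_rot: [3.141, 0.001, -0.228]
contact_force: [0.0, -1.0, 0.0]
width: 0.0885
grasp_force: 0.0
t: 5.05
eef_pos: [0.4838, 0.2348, 0.0668]
eef_rot: [-3.142, -0.0, -0.227]
contact_force: [-0.6, 0.4, -0.3]
width: 0.0367
grasp_force: 0.0
t: 5.55
eef_pos: [0.4837, 0.2348, 0.0667]
eef_rot: [3.142, 0.0, -0.227]
contact_force: [-0.9, 0.2, 0.7]
width: 0.02
grasp_force: 30.0
```

```bash
python3 -m creep '[{"dp":[0,0,0.005],"twist":0},{"dp":[0,0,0.015],"twist":0},{"dp":[0,0,0.03],"twist":0},{"dp":[0,0,0.05],"twist":0},{"dp":[0,0,0.075],"twist":0},{"dp":[0,0,0.1],"twist":0},{"dp":[0,0,0.125],"twist":0},{"dp":[0,0,0.145],"twist":0}]'
python3 -m creep '[{"dp":[0.01,-0.02,0],"twist":0},{"dp":[0.025,-0.05,0.01],"twist":0},{"dp":[0.04,-0.085,0.01],"twist":0},{"dp":[0.055,-0.12,0.01],"twist":0},{"dp":[0.07,-0.155,0.01],"twist":0},{"dp":[0.085,-0.19,0.01],"twist":0},{"dp":[0.1,-0.225,0.01],"twist":0},{"dp":[0.11,-0.26,0.01],"twist":0}]'
python3 -m creep '[{"dp":[0.005,-0.035,0],"twist":0},{"dp":[0.007,-0.07,0],"twist":0},{"dp":[0.007,-0.105,0],"twist":0},{"dp":[0.005,-0.14,0],"twist":0},{"dp":[0.002,-0.175,0],"twist":0},{"dp":[-0.004,-0.205,0],"twist":0},{"dp":[-0.008,-0.225,0],"twist":0},{"dp":[-0.008,-0.23,0],"twist":0}]'
python3 -m creep '[{"dp":[0,0,0],"twist":0},{"dp":[0,0,0],"twist":0}]'
cat > eye.py <<'E'
from h import *
import sys
s=bot.state();print(s['eef_pos'],s['eef_rot'],s['width'])
for n in("wrist","scene","top"):
    f=eyes.grab_frame(n);save(f,n+sys.argv[1]);P=cloud(f);ok=f["depth"]>0
    R=cv2.Rodrigues(np.array(f["rvec"],float))[0];print(n,"cam",-R.T@np.array(f["tvec"],float).ravel())
    print(proj(f,[[.582,-.262,.124],s['eef_pos'],np.array(s['eef_pos'])-[0,0,.061]]).round(1).tolist())
    t=P[ok&(np.hypot(P[...,0]-.582,P[...,1]+.262)<.035)&(abs(P[...,2]-.124)<.007)]
    if len(t)>5: print(len(t),cv2.minAreaRect((t[:,:2]*1000).astype(np.float32)),t.mean(0))
E
python3 eye.py 2.png
```

```text
t: 6.22
eef_pos: [0.4838, 0.2348, 0.2147]
eef_rot: [-3.14, -0.002, -0.227]
contact_force: [-0.2, 0.5, -1.3]
width: 0.02
grasp_force: 30.0
t: 6.88
eef_pos: [0.5944, -0.0271, 0.2227]
eef_rot: [-3.142, -0.001, -0.227]
contact_force: [0.8, -0.2, -0.2]
width: 0.0201
grasp_force: 30.0
t: 7.55
eef_pos: [0.5847, -0.2584, 0.2224]
eef_rot: [3.141, -0.0, -0.231]
contact_force: [-0.1, -0.3, -0.1]
width: 0.0201
grasp_force: 30.0
t: 7.72
eef_pos: [0.5859, -0.2544, 0.2222]
eef_rot: [-3.141, -0.0, -0.227]
contact_force: [-0.6, 0.4, 0.4]
width: 0.0202
grasp_force: 30.0
[ 0.58587721 -0.25439329  0.22222643] [-3.14128148e+00 -2.66598867e-04 -2.26921558e-01] 0.020213602989271662
wrist cam [ 0.66289787 -0.27136102  0.36716233]
[[340.2, 240.9], [327.1, 318.1], [326.5, 260.0]]
4428 ((575.3968505859375, -258.39495849609375), (40.124332427978516, 54.30439758300781), 77.07042694091797) [ 0.57992879 -0.26066975  0.12276261]
scene cam [1.1537259  0.36763566 1.46555956]
[[248.8, 234.1], [246.2, 215.9], [248.7, 229.0]]
215 ((578.256591796875, -260.74859619140625), (44.13969039916992, 56.31019592285156), 78.67325592041016) [ 0.58311171 -0.25900986  0.12362339]
top cam [ 0.29999301 -0.12276843  1.63734241]
[[375.4, 207.8], [375.8, 199.3], [373.7, 203.8]]
109 ((579.6846923828125, -261.8545837402344), (39.85422897338867, 30.508785247802734), 74.03443908691406) [ 0.57997549 -0.26446974  0.12326658]
```

```bash
python3 -c "
import cv2
a=cv2.imread('pics/wrist2.png');cv2.imwrite('pics/w2c.png',cv2.resize(a[150:400,200:480],None,fx=2.4,fy=2.4,interpolation=2))"
```

```text
(no output)
```

View pics/w2c.png

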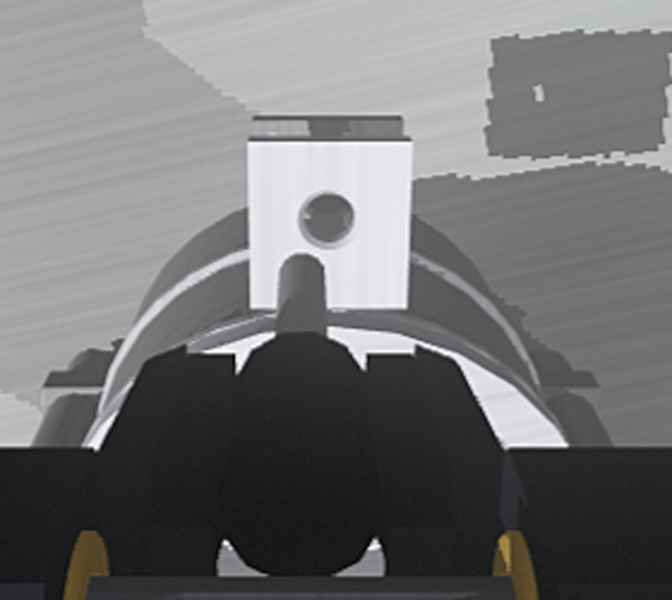

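The wrist view shows the hole at (336.2,240.8) px. The pin foot at about (326.5,259) matches the projection of a straight pin.

```bash
cat > hole.py <<'E'
from h import *
import sys
def hole(f,guess,show=False):
    u,v=proj(f,[guess])[0]; g=cv2.cvtColor(f["pixels"],cv2.COLOR_RGB2GRAY)
    x0,y0=int(u)-28,int(v)-28;c=g[y0:y0+56,x0:x0+56]
    m=((c<170)*255).astype(np.uint8)
    n,l,st,ce=cv2.connectedComponentsWithStats(m)
    return [(st[i],ce[i]+[x0,y0]) for i in range(1,n) if 100<st[i][4]<1500 and 10<st[i][2]<40]
def plane(f,u,v,z):
    R=cv2.Rodrigues(np.array(f["rvec"],float))[0];c=-R.T@np.array(f["tvec"],float).ravel()
    d=w(f,np.array([u]),np.array([v]),np.array([1.]))[0]-c;return c+d*(z-c[2])/d[2]
E
python3 - <<'E'
from hole import *
f=eyes.grab_frame("wrist");s=bot.state();print(s["eef_pos"])
for st,ce in hole(f,(.582,-.262,.124)):print(st,ce,plane(f,*ce,.124))
print(plane(f,336.2,240.8,.124))
# pin tip: dark-mid shaft edges along rows above the knob
g=cv2.cvtColor(f["pixels"],cv2.COLOR_RGB2GRAY)
for r in (262,268,274,280):print(r,g[r,305:350].tolist())
p=np.array(s["eef_pos"]);print(proj(f,[p-[0,0,d] for d in(.061,.05,.04,.02)]))
E
```

```text
[ 0.5860993  -0.25389378  0.22203902]
[ 13  18  23  22 393] [336.80916031 240.97964377] [ 0.58264626 -0.25939076  0.124     ]
[  3  43  20  13 218] [325.32110092 262.64220183] [ 0.57073264 -0.24965024  0.124     ]
[ 0.58283726 -0.25906226  0.124     ]
262 [203, 237, 229, 226, 225, 224, 222, 220, 222, 223, 234, 187, 126, 123, 121, 116, 111, 105, 103, 99, 97, 95, 93, 93, 93, 92, 95, 93, 92, 77, 202, 236, 226, 224, 224, 224, 223, 227, 228, 229, 229, 229, 230, 231, 229]
268 [203, 237, 228, 226, 225, 225, 222, 221, 223, 228, 208, 152, 122, 123, 119, 114, 108, 103, 99, 98, 94, 92, 90, 91, 93, 93, 92, 94, 91, 84, 170, 228, 229, 225, 224, 224, 223, 225, 228, 229, 229, 228, 229, 230, 229]
274 [168, 229, 229, 226, 225, 224, 221, 221, 223, 232, 183, 125, 126, 122, 119, 104, 89, 90, 89, 91, 90, 89, 89, 92, 93, 89, 92, 92, 92, 85, 135, 217, 232, 225, 224, 223, 223, 225, 228, 229, 228, 228, 229, 229, 228]
280 [79, 86, 91, 99, 106, 105, 102, 100, 97, 105, 127, 108, 85, 88, 88, 89, 89, 89, 89, 90, 88, 88, 89, 91, 89, 91, 92, 92, 91, 92, 93, 100, 101, 99, 106, 116, 120, 113, 110, 108, 106, 109, 108, 107, 108]
[[326.77041212 259.93218104]
 [326.8691365  268.02248913]
 [326.96784369 276.11138871]
 [327.1963628  294.83817148]]
```

```bash
python3 -m creep '[{"dp":[-0.0035,-0.006,0],"twist":0},{"dp":[-0.0035,-0.006,-0.01],"twist":0},{"dp":[-0.0035,-0.006,-0.02],"twist":0},{"dp":[-0.0035,-0.006,-0.03],"twist":0},{"dp":[-0.0035,-0.006,-0.033],"twist":0},{"dp":[-0.0035,-0.006,-0.033],"twist":0}]'
python3 - <<'E'
from hole import *
f=eyes.grab_frame("wrist");s=bot.state();p=np.array(s["eef_pos"]);print(p)
print(proj(f,[p-[0,0,d] for d in(.061,.05,.04,.02)]), proj(f,[[.5828,-.2592,.124]]))
u,v=proj(f,[p-[0,0,.061]])[0];u,v=int(u),int(v)
save(f,"w3.png",(u-60,v-70,120,100),5)
print(u-60,v-70)
E
```

```text
t: 8.42
eef_pos: [0.5819, -0.2609, 0.187]
eef_rot: [-3.14, 0.003, -0.227]
contact_force: [1.0, 0.1, -1.2]
width: 0.0197
grasp_force: 30.0
[ 0.58216273 -0.26106208  0.18801149]
[[326.8355166  259.75965368]
 [326.91516042 267.94770048]
 [326.99482411 276.13779078]
 [327.17938481 295.11216558]] [[323.0128667  257.28713885]]
266 189
```

View pics/w3.png

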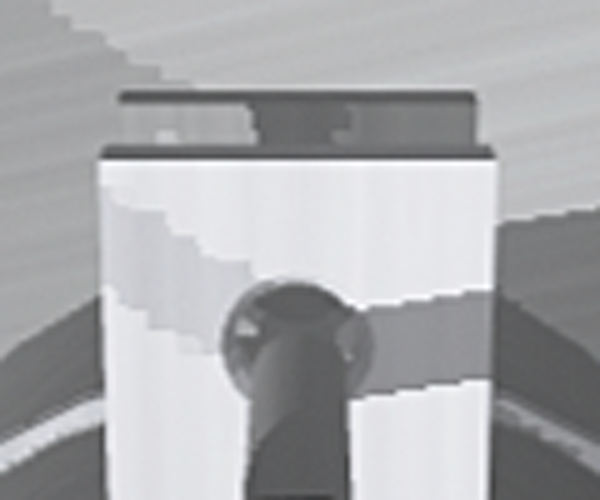

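The foot sits right over the hole: hole centre about crop (298,349), shaft centre x about 298. Lowering in steps and watching the force.

```bash
python3 -m creep '[{"dp":[-0.0005,0,-0.003],"twist":0},{"dp":[-0.0005,0,-0.006],"twist":0},{"dp":[-0.0005,0,-0.009],"twist":0},{"dp":[-0.0005,0,-0.012],"twist":0},{"dp":[-0.0005,0,-0.015],"twist":0},{"dp":[-0.0005,0,-0.015],"twist":0}]'
```

```text
t: 8.97
eef_pos: [0.5816, -0.2611, 0.173]
eef_rot: [-3.141, 0.001, -0.227]
contact_force: [-0.1, -0.1, 0.2]
width: 0.0202
grasp_force: 30.0
```

```bash
python3 -m creep '[{"dp":[0,0,-0.003],"twist":0},{"dp":[0,0,-0.006],"twist":0},{"dp":[0,0,-0.009],"twist":0},{"dp":[0,0,-0.012],"twist":0},{"dp":[0,0,-0.015],"twist":0},{"dp":[0,0,-0.015],"twist":0}]'
```

```text
t: 9.47
eef_pos: [0.5816, -0.2611, 0.158]
eef_rot: [-3.141, 0.001, -0.227]
contact_force: [-0.4, -0.4, -0.4]
width: 0.0202
grasp_force: 30.0
```

```bash
python3 -m creep '[{"dp":[0,0,-0.003],"twist":0},{"dp":[0,0,-0.007],"twist":0},{"dp":[0,0,-0.011],"twist":0},{"dp":[0,0,-0.015],"twist":0},{"dp":[0,0,-0.019],"twist":0},{"dp":[0,0,-0.023],"twist":0},{"dp":[0,0,-0.0255],"twist":0},{"dp":[0,0,-0.0255],"twist":0}]'
python3 -m creep '[{"dp":[0,0,-0.001],"twist":0},{"dp":[0,0,-0.0015],"twist":0},{"dp":[0,0,-0.0015],"twist":0}]'
```

```text
t: 10.13
eef_pos: [0.5816, -0.2611, 0.1325]
eef_rot: [-3.141, 0.001, -0.227]
contact_force: [0.4, -0.1, -0.5]
width: 0.0206
grasp_force: 30.0
t: 10.38
eef_pos: [0.5818, -0.2612, 0.1318]
eef_rot: [3.142, -0.0, -0.227]
contact_force: [1.2, 0.1, -1.1]
width: 0.0202
grasp_force: 30.0
```

```bash
python3 -m creep '[{"dp":[0,0,-0.0005],"twist":0},{"dp":[0,0,-0.001],"twist":0},{"dp":[0,0,-0.001],"twist":0}]'
python3 -m creep '[{"dp":[0,0,0],"twist":0},{"dp":[0,0,0],"twist":0},{"dp":[0,0,0],"twist":0},{"dp":[0,0,0],"twist":0},{"dp":[0,0,0],"twist":0},{"dp":[0,0,0],"twist":0},{"dp":[0,0,0],"twist":0},{"dp":[0,0,0],"twist":0}]' 0
python3 -m creep '[{"dp":[0,0,0.01],"twist":0},{"dp":[0,0,0.025],"twist":0},{"dp":[0,0,0.045],"twist":0},{"dp":[0,0,0.07],"twist":0},{"dp":[0,0,0.1],"twist":0},{"dp":[0,0,0.12],"twist":0},{"dp":[0,0,0.13],"twist":0},{"dp":[0,0,0.13],"twist":0}]'
python3 - <<'E'
from hole import *
s=bot.state();print(s["eef_pos"])
for n in("wrist","scene"):
    f=eyes.grab_frame(n);P=cloud(f);m=(f["depth"]>0)&(np.hypot(P[...,0]-.5815,P[...,1]+.261)<.03)
    k=P[m&(P[...,2]>.145)&(P[...,2]<.175)];print(n,len(k),k.mean(0),np.percentile(k,[2,98],0),np.median(k[:,2]))
    if n=="wrist":save(f,"w4.png",(160,100,320,300),2)
E
```

```text
t: 10.63
eef_pos: [0.5817, -0.2612, 0.1307]
eef_rot: [-3.142, 0.0, -0.227]
contact_force: [0.4, 0.5, -0.2]
width: 0.0201
grasp_force: 30.0
t: 11.3
eef_pos: [0.5818, -0.2612, 0.1307]
eef_rot: [-3.142, 0.0, -0.227]
contact_force: [-0.2, 0.1, 0.2]
width: 0.0715
grasp_force: 0.0
t: 11.97
eef_pos: [0.5822, -0.2615, 0.2635]
eef_rot: [3.14, -0.004, -0.227]
contact_force: [0.3, 0.8, 0.5]
width: 0.0882
grasp_force: 0.0
[ 0.58223379 -0.26146687  0.2634922 ]
wrist 1080 [ 0.58268239 -0.26038477  0.15686614] [[ 0.5719578  -0.26998916  0.14666837]
 [ 0.59175475 -0.25050588  0.15919839]] 0.15774849569860167
scene 71 [ 0.58529995 -0.26052463  0.1564843 ] [[ 0.57351753 -0.27317631  0.14631004]
 [ 0.5947419  -0.25080328  0.16522158]] 0.15717015641039334
```

View pics/w4.png

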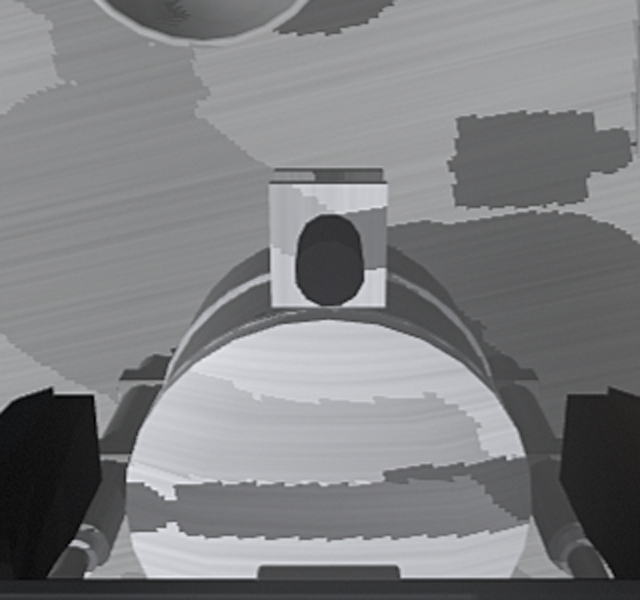

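The pin is home: knob top is at 0.158–0.159 (expected 0.159), upright in the middle of the tongue, at about crop (330,260). Moving over the bar with a 90° turn.

```bash
python3 -m creep '[{"dp":[-0.01,0.003,0],"twist":6},{"dp":[-0.025,0.006,0],"twist":12},{"dp":[-0.04,0.01,0],"twist":18},{"dp":[-0.055,0.013,0],"twist":24},{"dp":[-0.07,0.017,0],"twist":31},{"dp":[-0.085,0.02,0],"twist":38},{"dp":[-0.095,0.022,0],"twist":45},{"dp":[-0.1,0.0235,0],"twist":52}]'
python3 -m creep '[{"dp":[0,0,0],"twist":7},{"dp":[0,0,0],"twist":14},{"dp":[0,0,0],"twist":21},{"dp":[0,0,0],"twist":28},{"dp":[0,0,0],"twist":35},{"dp":[0,0,0],"twist":38},{"dp":[0,0,0],"twist":38},{"dp":[0,0,0],"twist":38}]'
python3 - <<'E'
from hole import *
s=bot.state();print(s["eef_pos"],s["eef_rot"])
f=eyes.grab_frame("wrist");P=cloud(f);save(f,"w5.png")
z=P[...,2];m=(f["depth"]>0)&(np.hypot(P[...,0]-.481,P[...,1]+.238)<.12)
for a,b in((.196,.205),(.18,.205)):
    k=P[m&(z>a)&(z<b)];print(len(k),k.mean(0),cv2.minAreaRect((k[:,:2]*1000).astype(np.float32)))
    e=np.array([np.cos(.227),-np.sin(.227)]);q=(k[:,:2]-[.481,-.238])@np.c_[e,[-e[1],e[0]]];print(np.percentile(q,[1,5,50,95,99],0))
E
```

```text
t: 12.73
eef_pos: [0.4803, -0.2371, 0.2592]
eef_rot: [-3.138, 0.001, 0.686]
contact_force: [0.0, 0.0, 0.9]
width: 0.0882
grasp_force: 0.0
t: 13.4
eef_pos: [0.4814, -0.2375, 0.2595]
eef_rot: [-3.139, -0.001, 1.342]
contact_force: [-0.6, -0.7, 0.3]
width: 0.0883
grasp_force: 0.0
[ 0.48144115 -0.23745921  0.25948242] [-3.13930863e+00 -1.11484946e-03  1.34162879e+00]
15242 [ 0.48460246 -0.21524345  0.19957193] ((484.86920166015625, -226.7193603515625), (178.31204223632812, 28.61751365661621), 76.95490264892578)
[[-0.01274623 -0.07275361]
 [-0.01175572 -0.06232502]
 [-0.00172029  0.02649205]
 [ 0.00840051  0.0943949 ]
 [ 0.01294973  0.09951764]]
15937 [ 0.48501987 -0.21613558  0.19936388] ((485.07672119140625, -226.75975036621094), (178.31082153320312, 29.08587646484375), 76.9874038696289)
[[-0.01274625 -0.07256176]
 [-0.01171384 -0.06180548]
 [-0.00121914  0.02313716]
 [ 0.01095161  0.09410835]
 [ 0.01484285  0.09949426]]
```

View pics/w5.png

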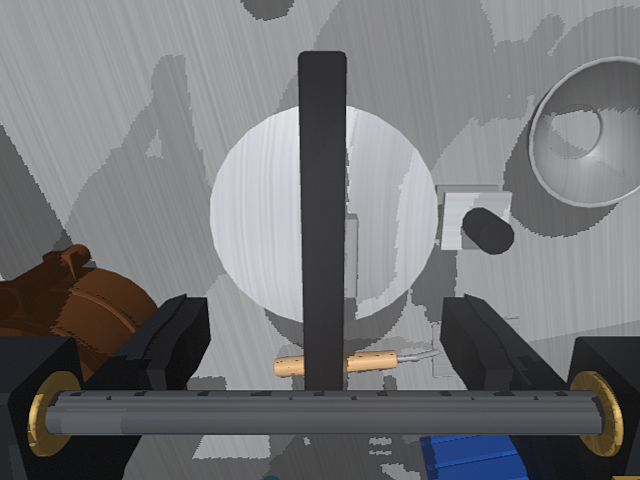

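The view shows the bar centred between the open fingers, with the button on its right side (350,255) facing the pin. Descending and squeezing.

```bash
python3 -m creep '[{"dp":[0,-0.0005,-0.01],"twist":0},{"dp":[0,-0.0005,-0.025],"twist":0},{"dp":[0,-0.0005,-0.04],"twist":0},{"dp":[0,-0.0005,-0.055],"twist":0},{"dp":[0,-0.0005,-0.07],"twist":0},{"dp":[0,-0.0005,-0.083],"twist":0},{"dp":[0,-0.0005,-0.089],"twist":0},{"dp":[0,-0.0005,-0.089],"twist":0}]'
python3 -m creep '[{"dp":[0,0,0],"twist":0},{"dp":[0,0,0],"twist":0},{"dp":[0,0,0],"twist":0},{"dp":[0,0,0],"twist":0},{"dp":[0,0,0],"twist":0},{"dp":[0,0,0],"twist":0},{"dp":[0,0,0],"twist":0},{"dp":[0,0,0],"twist":0}]' 0.9
python3 -m creep '[{"dp":[0,0,0],"twist":0},{"dp":[0,0,0],"twist":0},{"dp":[0,0,0],"twist":0},{"dp":[0,0,0],"twist":0},{"dp":[0,0,0],"twist":0},{"dp":[0,0,0],"twist":0}]'
```

```text
t: 14.12
eef_pos: [0.4813, -0.2378, 0.1704]
eef_rot: [-3.139, -0.001, 1.343]
contact_force: [-0.8, 0.7, 0.2]
width: 0.0881
grasp_force: 0.0
t: 14.78
eef_pos: [0.4818, -0.2382, 0.1718]
eef_rot: [3.142, 0.0, 1.344]
contact_force: [-0.9, -0.2, -0.1]
width: 0.0368
grasp_force: 0.0
t: 15.28
eef_pos: [0.4804, -0.2379, 0.1718]
eef_rot: [-3.138, -0.0, 1.344]
contact_force: [-7.1, 2.0, 4.4]
width: 0.022
grasp_force: 30.0
```

Width reads 22 mm; the 22 mm knob read 20 mm, so this is about 24 mm and the button is in. Pulling up slowly.

```bash
python3 -m creep '[{"dp":[0,0,0.002],"twist":0},{"dp":[0,0,0.005],"twist":0},{"dp":[0,0,0.009],"twist":0},{"dp":[0,0,0.013],"twist":0},{"dp":[0,0,0.018],"twist":0},{"dp":[0,0,0.023],"twist":0},{"dp":[0,0,0.028],"twist":0},{"dp":[0,0,0.03],"twist":0}]'
```

```text
t: 15.95
eef_pos: [0.4803, -0.2378, 0.2012]
eef_rot: [-3.137, -0.001, 1.344]
contact_force: [-6.1, -0.1, -4.3]
width: 0.0218
grasp_force: 30.0
```

```bash
python3 -m creep '[{"dp":[0,0,0.004],"twist":0},{"dp":[0,0,0.009],"twist":0},{"dp":[0,0,0.014],"twist":0},{"dp":[0,0,0.019],"twist":0},{"dp":[0,0,0.024],"twist":0},{"dp":[0,0,0.029],"twist":0},{"dp":[0,0,0.034],"twist":0},{"dp":[0,0,0.038],"twist":0}]'
python3 -m creep '[{"dp":[0,0,0.004],"twist":0},{"dp":[0,0,0.009],"twist":0},{"dp":[0,0,0.014],"twist":0},{"dp":[0,0,0.019],"twist":0},{"dp":[0,0,0.024],"twist":0},{"dp":[0,0,0.029],"twist":0},{"dp":[0,0,0.034],"twist":0},{"dp":[0,0,0.036],"twist":0}]'
```

```text
t: 16.62
eef_pos: [0.4803, -0.2378, 0.2384]
eef_rot: [-3.136, -0.001, 1.343]
contact_force: [-5.3, -1.1, -8.7]
width: 0.0217
grasp_force: 30.0
t: 17.28
eef_pos: [0.4804, -0.2378, 0.2749]
eef_rot: [-3.136, -0.001, 1.343]
contact_force: [-6.7, -0.0, -8.8]
width: 0.0219
grasp_force: 30.0
```

```bash
python3 -m creep '[{"dp":[0,0,0.002],"twist":0},{"dp":[0,0,0.004],"twist":0},{"dp":[0,0,0.006],"twist":0},{"dp":[0,0,0.0065],"twist":0},{"dp":[0,0,0.0065],"twist":0},{"dp":[0,0,0.0065],"twist":0}]'
python3 - <<'E'
from hole import *
s=bot.state();print(s["eef_pos"],s["contact_force"],s["grasp_force"])
for n in("scene","top"):
    f=eyes.grab_frame(n);P=cloud(f);ok=f["depth"]>0
    k=P[ok&(np.hypot(P[...,0]-.5815,P[...,1]+.261)<.02)&(P[...,2]>.14)&(P[...,2]<.18)];print(n,len(k),np.median(k,0) if len(k) else 0)
    # bar ends, top height
    for e in((.503,-.145),(.458,-.33)):
        q=P[ok&(np.hypot(P[...,0]-e[0],P[...,1]-e[1])<.012)&(P[...,2]>.25)];print(e,len(q),np.percentile(q[:,2],[50,95]) if len(q) else 0)
save(eyes.grab_frame("scene"),"s6.png",(150,80,250,200),3)
E
```

```text
t: 17.78
eef_pos: [0.4804, -0.2378, 0.2811]
eef_rot: [-3.136, -0.001, 1.343]
contact_force: [-6.4, 0.5, -5.8]
width: 0.022
grasp_force: 30.0
[ 0.48039917 -0.23783776  0.2810833 ] [-6.37321881  0.51008914 -5.80124573] 30.033300016075373
scene 75 [ 0.58568225 -0.25940982  0.15706596]
(0.503, -0.145) 107 [0.30454141 0.3128372 ]
(0.458, -0.33) 41 [0.30967733 0.31280192]
top 0 0
(0.503, -0.145) 40 [0.30878742 0.31280635]
(0.458, -0.33) 49 [0.30887737 0.31448973]
```

View pics/s6.png

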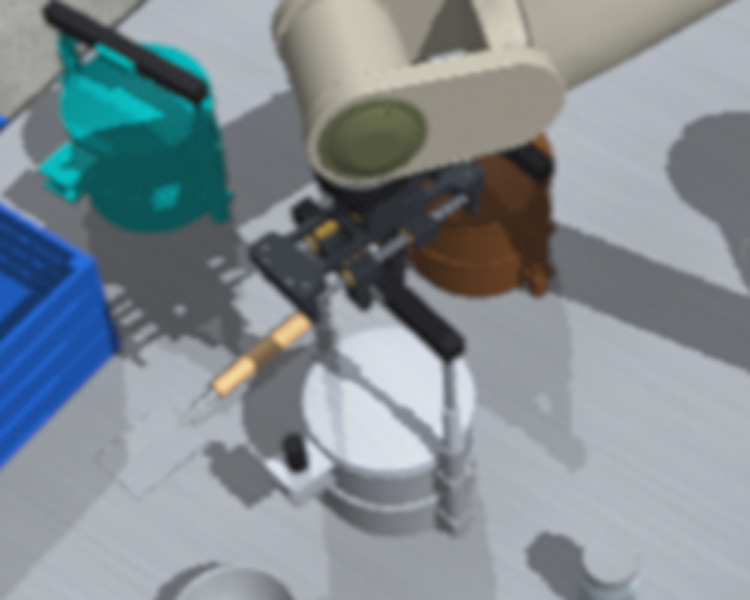

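The handle is up with the pin still standing in the tongue (crop 295,450). Pulling up slightly more to feel the second stop.

```bash
python3 -m creep '[{"dp":[0,0,0.001],"twist":0},{"dp":[0,0,0.0015],"twist":0},{"dp":[0,0,0.0015],"twist":0},{"dp":[0,0,0.0015],"twist":0}]'
```

```text
t: 18.27
eef_pos: [0.4803, -0.2378, 0.2819]
eef_rot: [-3.136, -0.001, 1.343]
contact_force: [-6.1, -1.9, -10.3]
width: 0.0218
grasp_force: 30.1
```

```bash
python3 -m creep '[{"dp":[0,0,0],"twist":0},{"dp":[0,0,0],"twist":0},{"dp":[0,0,0],"twist":0},{"dp":[0,0,0],"twist":0}]'
python3 -c "
from bench import bot
print(bot.close_job())"
```

```text
t: 18.6
eef_pos: [0.4803, -0.2378, 0.2819]
eef_rot: [-3.136, -0.001, 1.343]
contact_force: [-5.9, -0.5, -9.4]
width: 0.022
grasp_force: 30.1
the job is handed in; nothing more can be done
None
```

I handed the job in at 18.6 s of robot time: the pin is home in the steel carrier's tongue and let go, and the gripper still holds the handle with the button squeezed after about 110 mm of travel to the second stop; the hand-in returned no verdict.

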